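Turn a lacquered tube on the turning board and bolt it in

ROBOT

A 6-joint arm with a two-finger parallel gripper is mounted at the origin on a cart in front of the work surface, level with it; the furniture and walls round the work are solid. World frame = base frame: x ahead of the robot, y to its left, z up, the work surface at z = 0. Lengths are in mm, angles in rad, forces in N, time in s.
With the tool pointing down it reaches from about 300 to 775 mm from the base axis. Payload 14.6 kg.
Tool frame: the origin (TCP) lies at the very end of the fingers, on their centre line; the grasp point (between the pads) lies 19 mm behind it; z points along the fingers, y is the line along which they close (so a half turn about z gives the same grasp; the last joint's range is limited). The gripper opens to 94 mm and grips with 3 to 60 N. Pads are 16 mm wide; open, the fingers measure 119 mm over their backs; the gripper's body (75 mm by 177 mm) begins 78 mm behind the grasp point.
Start: joints at [-1.356, 0.3, 1.521, -0, 1.321, -0.067], TCP at [152.94, -528.298, 205.446] pointing down, gripper open.
Joint ranges: [-3.03, 3.03], [-0.79, 2.21], [0.23, 2.52], [-1.04, 4.18], [0, 3.07], [-2.55, 2.55]. Speed limits (rad/s): [2.22, 2.22, 2.57, 3.14, 3.14, 3.14].

INTERFACE

Orientations are given as [roll, pitch, yaw] about the fixed x, y, z axes, in that order (R = Rz(yaw) Ry(pitch) Rx(roll)).
In Python, from cell import manip, eyes, ticket gives the robot as it stands. The module is installed in compiled form; this text tells all that it offers.
- The arm moves only by the tool arm_command, never from a script. Its argument "plan" is a list of rows, each a list of 5 numbers: the opening, from -1 (shut) to 1 (fully open), then the shift along the tool's x, y, z in m, then the turn about the tool's z in rad. In form: [[jaw, dx, dy, dz, roll], ...]. A call has 1 to 20 rows; each row shifts and turns the commanded pose from where the row before left it, along the tool's axes as they then stand; what a row does not reach is not made up. A row lasts 1/8 s, in which the tool goes at most 62.5 mm and 10.7 degrees, less where a joint would pass 70% of its speed; a pose out of reach is approached as far as the arm can. A call is refused whole if a number of a shift passes 0.0625 or a number of a turn 0.188, either way. A call with a gripper value outside its range is refused whole. The fingers move at their own pace and stop on an object; "newtons" is the grip in N (left out, the last holds). Time passes only in rows, so rows that do not move let the fingers close. It gives the time, the measured TCP pose, the force, the opening and the grip force at its end, in the units of the state.
- manip.read_state(): the state, without advancing time (a new reading comes with each control period).
- eyes.camera(name): name is "side" or "top" or "wrist"; returns a dict with "img" (420x560x3 uint8, blue, green, red), "z_map" (420x560 float32, mm along the optical axis (not along the pixel's ray), 0 where there is no reading), "fx", "fy", "cx", "cy" (pixels), "eye" and "orientation" of the camera in the world. Camera axes: x right, y down, z forward; pixel columns grow to the right and rows downward; lengths in mm; the calibration is good to about 2 mm. A picture is of the moment at which its call begins.
- ticket.sign_off(): hands the job in; it is judged then, once.
The state is a dict: "clock": time; "joints": joint angles; "qd": joint speeds; "effort": joint torques, N m; "eef_pos": TCP position; "eef_rot": TCP orientation; "wrist_force": force on the tool from outside, world axes, zero at the start; "moment": the same for the moment, N m; "finger_gap": finger opening in mm; "finger_force": force on a finger pad.
Only numpy, scipy, OpenCV 4.12 (cv2) and the standard library are available. Lean on these libraries where they do the work, as an engineer would, in place of code of your own. Each camera call takes 0.05 s, during which the arm holds its last target. There are 200 camera calls.

TASK

The losses on the underside of the black lacquered tube are to be filled next. Without picking it up, gently push the upper part of the tube away from you so that it rolls, not slides, half a turn across the felt and settles in the rest over the red line against the padded rail, with the pale bare patches on top. Then push the outer end of the keeper bolt at the right until the bolt is fully home behind the tube; leave the jars, the bottle and the bone folder where they are.

Things in the scene. Friction and masses are not known exactly. Their poses are not given: they have to be found in the camera images.
- turning_board: fixed oak board, x -90 to +90, y -158 to +86 mm, 12 mm thick; grey-green felt on it (x -84 to +66, y -78 to +78, top 18 mm above the worktop). Origin on the worktop under the middle of the tube's track; x = way the tube must roll (away from the robot), y = left, along the tube, z up. Two brass staples (x 1 to 30, y -96 to -106 and -120 to -130, 58 mm high) guide the keeper bolt
- rest_line (a point): middle of the red line, at felt height, at x = +40, y = 0 mm of the board. The line marks the rest, a 17 mm wide gap in the felt across the track; there the tube's axis lies over the line, 22.4 mm above this point, with 1.5 mm of play to the rail and to the bolt
- rail_face (a point): middle of the felt face of the fixed rail behind the rest, at x = +65.5 mm of the board, 29 mm above the worktop; the rail is 156 mm long, 48 mm high above the worktop
- lacquer_tube: black tube, 48 mm diameter, 140 mm long, 0.2 to 0.37 kg, friction 0.25, near x = -35 mm of the board. Origin mid-axis, y = long axis; z points up at first, out of the finished side with gold flowers; pale patches underneath (-z). It stays where let go on the felt and drops 1.6 mm into the rest. A fingertip sliding on its back a little above the axis rolls it; pressing down hard jams it
- keeper (a joint): travel (m) of the keeper bolt, a wooden bar 16 (x) x 110 (y) x 28 mm, 25 to 53 mm above the worktop, sliding along the board's +y at x = 6.5 mm of the board: 0 drawn out, 0.055 fully home at a firm stop, its felted front 41 mm then close behind the tube. Starts at 0 to 0.008, clear of the track. Takes about 2 N and stays where left
- keeper_end (a point): middle of the outer end face of the keeper bolt (brass plate facing the board's -y, 12.5 x 26 mm), 39 mm above the worktop; moves with the bolt; push it along the board's +y
- fill_jar: bystander: glass jar of pale pigment with a black screw lid, 52 mm wide, 62 mm tall, standing beyond the board; origin under its centre
- solvent_bottle: bystander: amber dropper bottle, 37 mm wide, 108 mm tall, standing beyond the board; origin under its centre
- jar_violet: bystander: glass jar of violet-blue pigment with a white lid, 48 mm wide, 58 mm tall, standing beyond the board; origin under its centre
- spatula: bystander: cream bone folder, 22 x 140 x 9 mm, lying on the worktop just left of the board; origin under its centre, its length along its y
There are look-alikes about, which are no part of the job. Of the things that look like the lacquer_tube, the middle-sized one is meant.

How it is judged (in metres and radians):
On the way, in this order (a step that is already met when the one before it is completed fails the run):
1. the tube lies in the rest over the red line, turned over (x of lacquer_tube in the frame of rest_line between -0.004 and 0.004 m and angle between the y axis of lacquer_tube and the y axis of turning_board, either way round below 0.07 rad and angle between lacquer_tube's own z axis and vertical above 2.44 rad and linear speed of lacquer_tube below 0.02 m/s), for 0.2 s.
2. the keeper bolt is home (value of joint keeper above 0.051 m), for 0.2 s.
At the end, for the whole second after the job is handed in: The tube is at rest with its axis within 4 mm of the red line and within 4 degrees of parallel to it, the side with the bare patches up within 40 degrees, and the keeper bolt is within 4 mm of its stop (all of step 1 and value of joint keeper above 0.051 m and angular speed of lacquer_tube below 0.3 rad/s); the robot touches nothing.
It fails at once if the tube was lifted or climbed out of its track (height (world z) of lacquer_tube above 0.052 m).
It fails at once if the tube was tipped up on end (angle between lacquer_tube's own y axis and vertical below 1.4 rad or angle between lacquer_tube's own y axis and vertical above 1.74 rad).
It fails at once if the tube was flung along (linear speed of lacquer_tube above 0.35 m/s).
It fails at once if the tube was pressed harder than 30 N (contact force between the fingers and lacquer_tube above 30 N).
It fails at once if a jar, the bottle or the bone folder was moved by more than 15 mm (distance of any of fill_jar, solvent_bottle, jar_violet, spatula from where it was at the start of the episode above 0.015 m).
It also fails if it takes over 46 s, if anything falls off the work surface, if the arm or the gripper's body presses on something with over 40 N, if the wrist force passes 120 N, or if a joint passes its speed limit or range.

## Working session

There is one attempt and no reset: what is moved stays moved. The work goes in short steps, Python scripts to look and compute and a tool call to move; the robot and the scene stay as the last step left them, time stands still between calls to the robot, and variables do not carry over. Pictures are saved under pics/ and viewed, at most 10 in all, crops included, and the job is handed in when it is done.

Besides the shell and the picture viewer there is one more tool, called after "Emit:" in YAML: its name, and indented under it one key for each argument. arm_command: Moves the arm, as the interface text tells. Its arguments: {"type":"object","properties":{"plan":{"type":"array"},"newtons":{"type":"number"}},"required":["plan"]}

```bash
mkdir -p pics; cat > h.py <<'E'
import numpy as np, cv2
from scipy.spatial.transform import Rotation as R
from cell import manip, eyes, ticket
def cam(n):
    c=eyes.camera(n); return c
def rot(c):
    o=np.array(c["orientation"],float)
    return o if o.shape==(3,3) else R.from_euler('xyz',o).as_matrix()
def pts(c):
    z=c["z_map"]; v,u=np.mgrid[:z.shape[0],:z.shape[1]]
    P=np.dstack([(u-c["cx"])/c["fx"]*z,(v-c["cy"])/c["fy"]*z,z])@rot(c).T+np.array(c["eye"])
    P[z<=0]=np.nan
    return P
E
python3 - <<'E'
from h import *
for n in("top","side"):
    c=cam(n); cv2.imwrite(f"pics/{n}0.png",c["img"]); print(n,c["eye"],c["orientation"],c["fx"],c["cx"],c["cy"])
    np.savez(f"{n}0.npz",img=c["img"],P=pts(c))
print(manip.read_state())
E
```

```text
top [ 355.92258424   56.78925729 1159.12941519] [-2.95044251e+00  1.15218673e-04 -1.57965412e+00] 499.4014779433556 277.9986814661542 204.2405836737916
side [211.00552527 580.92360908 666.98367903] [-2.32828389  0.00460061 -2.55513738] 438.0875451774438 279.4661393042912 208.77870819047425
{'clock': 0.1, 'joints': array([-1.35559165e+00,  3.00432585e-01,  1.52151809e+00,  2.33662367e-05,
        1.32069929e+00, -6.65995310e-02]), 'qd': array([ 0.00017845, -0.00290065, -0.00219344, -0.00064066,  0.00063204,
        0.00061962]), 'effort': array([-1.15995008e-03, -5.32644868e+01, -3.53285229e+01,  7.09000672e-02,
        2.34696642e-02, -5.43078534e-05]), 'eef_pos': array([ 152.90196134, -528.07390158,  204.93410298]), 'eef_rot': array([-3.14053920e+00, -9.29471287e-05,  2.81798359e-01]), 'wrist_force': array([-1.09936639,  0.37402635, -0.37356592]), 'moment': array([ 0.00410751, -0.05332668, -0.05224677]), 'finger_force': 0.0, 'finger_gap': 93.9563177833154}
```

View pics/top0.png

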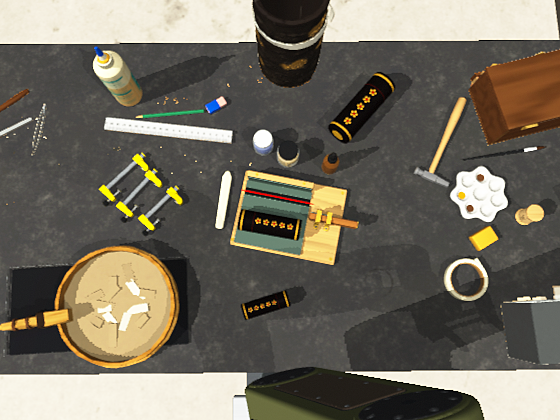

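View pics/side0.png

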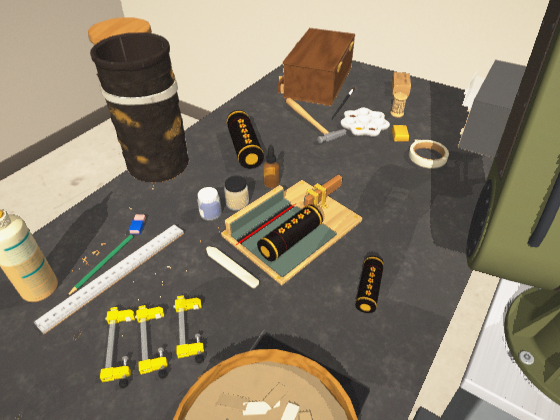

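The top view shows the board at about (231–349, 170–265), with the middle-sized tube on it at (270, 223), the red line at (278, 195) and the bolt end at (357, 224). The bystander jars are at (262, 141), (288, 153) and (331, 160), and the folder at (222, 200). The side view agrees with this. Next I'll measure the poses.

```bash
python3 - <<'E'
from h import *
for n,(u0,u1,v0,v1) in dict(top=(220,375,160,275),side=(200,370,165,290)).items():
    d=np.load(n+"0.npz"); P=d["P"][v0:v1,u0:u1]; I=d["img"][v0:v1,u0:u1]
    hsv=cv2.cvtColor(I,cv2.COLOR_BGR2HSV); H,S,V=[hsv[...,i].astype(int) for i in range(3)]
    z=P[...,2]
    oak=(z>7)&(z<16)&(H>10)&(H<30)&(S>60)&(V>110)
    lab=cv2.morphologyEx(oak.astype(np.uint8),cv2.MORPH_OPEN,np.ones((2,2)))>0
    q=P[lab]; r=cv2.minAreaRect(q[:,:2].astype(np.float32)); print(n,"oak",r,np.median(q[:,2]))
    red=((H<8)|(H>172))&(S>150)&(V>70)&(z<25)
    q=P[red]; m=q.mean(0); l=cv2.fitLine(q[:,:2].astype(np.float32),cv2.DIST_HUBER,0,.01,.01).ravel(); print("red",len(q),m,l, np.ptp(q,axis=0))
    tube=(z>26)&(z<52)&(V<70)
    q=P[tube];print("tube-ish",len(q)); 
    r=cv2.minAreaRect(q[:,:2].astype(np.float32)); print(r, np.nanmax(q[:,2]))
    k=(z>46)&(z<57)
    q=P[k]; print("high: lowest y", q[np.argsort(q[:,1])[:6]].round(1).tolist())
    cv2.imwrite(f"pics/crop_{n}.png",cv2.resize(I,None,fx=4.5,fy=4.5,interpolation=2))
E
```

```text
top oak ((nan, nan), (0.0, 0.0), 0.0) nan
red 166 [596.62221589  57.45546066  12.22520735] [2.0704077e-01 9.7833234e-01 5.9661285e+02 5.7912720e+01] [ 38.99870173 162.93706345  20.03188535]
tube-ish 184
((555.4334716796875, 33.274024963378906), (205.73251342773438, 122.7789535522461), 78.7034683227539) 51.9936352669929
high: lowest y [[523.8, -122.0, 49.7], [525.8, -121.8, 51.6], [527.7, -121.4, 54.2], [523.6, -119.5, 51.4], [517.0, -119.4, 49.9], [521.3, -119.4, 51.5]]
side oak ((571.630859375, 25.099029541015625), (246.46517944335938, 225.92373657226562), 77.83161926269531) nan
red 167 [594.51276032  61.83443801  13.71126143] [2.1309596e-01 9.7703129e-01 5.9427679e+02 6.1780083e+01] [ 36.28220307 158.2646335    5.75586405]
tube-ish 557
((459.0299072265625, 72.01083374023438), (223.63385009765625, 128.9095916748047), 10.570873260498047) 51.970888986102864
high: lowest y [[526.8, -125.1, 51.7], [525.2, -122.1, 51.6], [517.0, -120.4, 53.6], [516.5, -119.7, 51.4], [526.4, -119.4, 52.9], [518.9, -119.3, 53.5]]
```

View pics/crop_top.png

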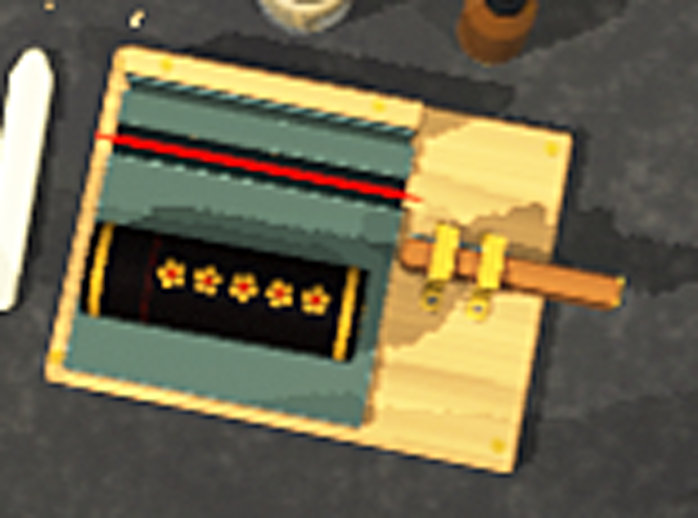

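```bash
cat >> h.py <<'E'
def ray(c,u,v,z):
    d=rot(c)@np.array([(u-c["cx"])/c["fx"],(v-c["cy"])/c["fy"],1]); e=np.array(c["eye"])
    return e+d*(z-e[2])/d[2]
E
python3 - <<'E'
from h import *
c=cam("top")
for (a,b) in [(570,130),(512,472),(47,380)]:
    print(ray(c,a/4.5+220-.4,b/4.5+160-.4,12).round(1))
d=np.load("top0.npz");print("depth dz near worktop", np.nanmedian(d["P"][280:290,320:360,2]))
ey=np.array([.2105,.9776]);ex=np.array([ey[1],-ey[0]])
# tube via both depth maps, z>54, near
for n in("top","side"):
    d=np.load(n+"0.npz");P=d["P"].reshape(-1,3);I=d["img"].reshape(-1,3)
    o=np.array([549.,68.]) # guess
    B=np.c_[(P[:,:2]-o)@ex,(P[:,:2]-o)@ey]
    def show(nm,m):
        q=B[m];z=P[m,2];print(n,nm,len(q),"x",np.percentile(q[:,0],[2,50,98]).round(1),"y",np.percentile(q[:,1],[2,50,98]).round(1),"z",np.percentile(z,[2,50,98]).round(1))
    near=(abs(B[:,1])<90)
    show("tube>45",near&(P[:,2]>45)&(P[:,2]<75)&(B[:,0]<10)&(B[:,0]>-80))
    show("tube>62",near&(P[:,2]>62)&(P[:,2]<75)&(B[:,0]<10)&(B[:,0]>-80))
    show("rail",near&(P[:,2]>40)&(P[:,2]<75)&(B[:,0]>40)&(B[:,0]<100))
    show("felt",near&(P[:,2]>10)&(P[:,2]<25)&(B[:,0]>-80)&(B[:,0]<50))
    show("bolt",(B[:,1]<-132)&(B[:,1]>-230)&(P[:,2]>44)&(abs(B[:,0])<40))
    show("staples",(B[:,1]<-90)&(B[:,1]>-140)&(P[:,2]>54)&(abs(B[:,0])<50))
E
```

```text
[ 614.2 -106.1   12. ]
[436.5 -70.4  12. ]
[485.5 166.3  12. ]
depth dz near worktop 0.08948761299939179
top tube>45 1298 x [-47.6 -27.6  -2.8] y [-65.5   2.2  69.8] z [47.8 62.3 68.7]
top tube>62 685 x [-39.6 -25.2 -10.6] y [-63.9   3.8  68.9] z [62.1 64.9 69.2]
top rail 510 x [72.6 80.5 89.3] y [-73.6  -0.1  73.4] z [41.3 46.9 51.7]
top felt 2644 x [-77.5   3.4  47.8] y [-86.8  -6.1  82.5] z [10.5 17.1 22. ]
top bolt 174 x [ 6.5 12.7 20.2] y [-189.4 -161.7 -133.4] z [45.  52.6 57.4]
top staples 132 x [ 2.1 12.7 26. ] y [-136.7 -117.6  -94.6] z [54.2 57.7 62. ]
side tube>45 1465 x [-49.4 -35.5  -8. ] y [-66.4  10.6  72.2] z [46.4 62.8 68.5]
side tube>62 795 x [-41.1 -29.2 -12.1] y [-64.3   7.9  70.9] z [62.2 65.6 68.7]
side rail 556 x [71.2 76.8 87.9] y [-72.9   5.7  75.8] z [40.6 47.9 51.1]
side felt 2552 x [-78.7 -45.6  48.2] y [-85.1  18.8  83.9] z [11.4 18.6 21.4]
side bolt 145 x [ 4.9  8.8 18.2] y [-190.4 -163.2 -137.4] z [45.1 53.2 56.5]
side staples 136 x [ 0.1 11.9 26.3] y [-135.1 -112.3  -91.5] z [54.3 58.4 61.1]
```

Emit:
arm_command:
  plan:
    - [1, 0, 0, 0, 0.163]
    - [1, 0, 0, 0, 0.163]
    - [1, 0, 0, 0, 0.163]
    - [1, 0.0112, -0.0417, 0, 0]
    - [1, 0.0112, -0.0417, 0, 0]
    - [1, 0.0112, -0.0417, 0, 0]
    - [1, 0.0112, -0.0417, 0, 0]
    - [1, 0.0112, -0.0417, 0, 0]
    - [1, 0.0112, -0.0417, 0, 0]
    - [1, 0.0112, -0.0417, 0, 0]
    - [1, 0.0112, -0.0417, 0, 0]
    - [1, 0.0112, -0.0417, 0, 0]
    - [1, 0.0112, -0.0417, 0, 0]
    - [1, 0.0112, -0.0417, 0, 0]
    - [1, 0.0112, -0.0417, 0, 0]
    - [1, 0.0112, -0.0417, 0, 0]
    - [1, 0.0112, -0.0417, 0, 0]
    - [1, 0.0112, -0.0417, 0, 0]
    - [1, 0.0112, -0.0417, 0, 0]
    - [1, 0, 0, 0, 0]

```text
clock: 2.65
eef_pos: [465.9, 89.5, 204.9]
eef_rot: [3.141, 0.001, -0.204]
wrist_force: [-0.1, -0.6, 0.6]
finger_gap: 93.9
finger_force: 0.0
```

```bash
python3 - <<'E'
from h import *
s=manip.read_state(); print(s["clock"],s["eef_pos"],s["eef_rot"],s["joints"],s["wrist_force"])
c=cam("wrist"); cv2.imwrite("pics/w1.png",c["img"]); print(c["eye"],c["orientation"])
P=pts(c); np.savez("wrist1.npz",img=c["img"],P=P)
E
```

```text
2.65 [465.89021853  89.54775105 204.89520565] [ 3.14145335e+00  9.44562226e-04 -2.04369467e-01] [1.12575409e-01 1.31807863e-01 1.72667502e+00 1.68920715e-04
 1.28405070e+00 1.88769328e+00] [-0.05991785 -0.60203333  0.62114293]
[537.35493694  74.19843177 385.14244909] [ 2.88805415e+00 -1.05716943e-03 -1.77389911e+00]
```

View pics/w1.png

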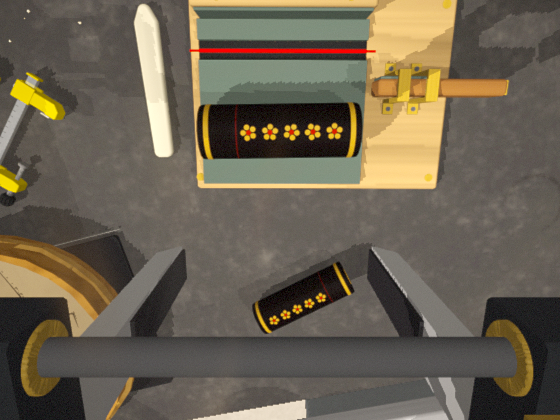

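The wrist view shows the board almost aligned with the tool. The red line runs (191, 50)–(375, 51), the tube spans (198–361, 103–158), and the bolt end is at (508, 88). I'll refine the poses from this view.

```bash
python3 - <<'E'
from h import *
d=np.load("wrist1.npz");P=d["P"];I=d["img"]
hsv=cv2.cvtColor(I,cv2.COLOR_BGR2HSV); H,S,V=[hsv[...,i].astype(int) for i in range(3)]
red=((H<6)|(H>174))&(S>200)&(V>120); red[80:]=0
q=P[red];q=q[np.isfinite(q[:,0])]
l=cv2.fitLine(q[:,:2].astype(np.float32),cv2.DIST_HUBER,0,.01,.01).ravel(); print("red",q.mean(0),q[:,2].min(),q[:,2].max(),"yaw",-np.arctan(l[0]/l[1]))
yaw=-.205;ex=np.array([np.cos(yaw),np.sin(yaw)]);ey=np.array([-ex[1],ex[0]]);o=np.array([555.1,65.7])
B=np.dstack([(P[...,:2]-o)@ex,(P[...,:2]-o)@ey,P[...,2]])
b=B[red];b=b[np.isfinite(b[:,0])];print("red B",b.mean(0))
def st(n,m): 
    b=B[m];b=b[np.isfinite(b[:,0])];print(n,len(b),*[np.percentile(b[:,i],[1,50,99]).round(1) for i in range(3)])
    return b
M=np.zeros(H.shape,bool)
m=M.copy();m[95:165,190:368]=1; m&=(P[...,2]>45); b=st("tube",m)
# circle fit by least squares per y half
for lo,hi in((-60,0),(0,60)):
    s=b[(b[:,1]>lo)&(b[:,1]<hi)]
    A=np.c_[2*s[:,0],2*s[:,2],np.ones(len(s))];r=np.linalg.lstsq(A,s[:,0]**2+s[:,2]**2,rcond=None)[0];print("axis",r[:2],np.sqrt(r[2]+r[0]**2+r[1]**2))
m=M.copy();m[75:102,450:520]=1;m&=(P[...,2]>44);st("bolt",m)
m=M.copy();m[170:190,200:440]=1;m&=(P[...,2]>8)&(P[...,2]<14);st("oak front",m)
m=M.copy();m[20:45,380:460]=1;m&=(P[...,2]>8)&(P[...,2]<15);st("oak right",m)
m=M.copy();m[0:20,180:380]=1;m&=(P[...,2]>15);st("rail",m)
for r in range(0,20,3):print(B[r,280].round(1))
s=manip.read_state()["eef_pos"];print("tcp B",(s[:2]-o)@ex,(s[:2]-o)@ey)
E
```

```text
red [596.09201546  56.98021222  13.75875079] 11.245083733723732 16.610745102403996 yaw -0.20676239
red B [41.90874544 -0.19257585 13.75875079]
tube 8842 [-52.8 -28.6  -7. ] [-65.4   2.3  70.4] [47.7 64.  68.5]
axis [-29.43681696  44.0107765 ] 23.15552837042168
axis [-30.38881014  43.75624558] 23.25012819347601
bolt 1008 [ 0.1  6.9 13.5] [-190.7 -166.5 -142.7] [44.6 53.9 55.9]
oak front 1910 [-88.1 -82.6 -69.1] [-155.9  -98.3   80.7] [ 9.9 12.9 14. ]
oak right 1788 [47.7 58.1 68.1] [-157.  -123.8  -90.9] [11.2 13.2 14.9]
rail 3596 [67.  68.2 74.4] [-74.9  -0.8  73.6] [18.6 45.5 50.3]
[73.9  1.7 50.2]
[72.6  1.7 46.8]
[70.3  1.7 47.1]
[68.2  1.7 46.5]
[67.4  1.6 41.1]
[67.7  1.5 30.5]
[67.5  1.4 21.3]
tcp B -92.42352893058978 3.925693726094007
```

Emit:
arm_command:
  plan:
    - [1, 0, 0, 0.04, 0]
    - [1, 0, 0, 0.04, 0]
    - [1, 0, 0, 0.04, 0]
    - [1, 0, 0, 0.035, 0]
    - [1, 0.009, 0, 0, 0]
    - [1, 0.009, 0, 0, 0]
    - [1, 0.006, 0, 0, 0]
    - [1, 0.004, 0, 0, 0]
    - [1, 0.004, 0, 0, 0]
    - [1, 0.004, 0, 0, 0]
    - [1, 0.004, 0, 0, 0]
    - [1, 0, 0, 0, 0]

```text
clock: 4.2
eef_pos: [504.9, 79.5, 50.4]
eef_rot: [3.142, 0.0, -0.207]
wrist_force: [-0.3, -0.3, -0.0]
finger_gap: 94.1
finger_force: 0.0
```

```bash
cat >> h.py <<'E'
yaw=-.205;ex=np.array([np.cos(yaw),np.sin(yaw)]);ey=np.array([-ex[1],ex[0]]);o=np.array([555.1,65.7])
def look(n,name=None):
    c=cam(n);P=pts(c)
    if name: cv2.imwrite(f"pics/{name}.png",c["img"])
    B=np.dstack([(P[...,:2]-o)@ex,(P[...,:2]-o)@ey,P[...,2]])
    s=manip.read_state()["eef_pos"];print("tcp F",(s[:2]-o)@ex,(s[:2]-o)@ey,s[2])
    return c,B
def axis(B,x0,I):
    b=B[(abs(B[...,0]-x0)<24)&(abs(B[...,1]-3)<68)&(B[...,2]>50)&(B[...,2]<70)]
    for lo,hi in((-62,-20),(-20,25),(25,68)):
        s=b[(b[:,1]>lo)&(b[:,1]<hi)]
        if len(s)<30: print("few",lo,len(s)); continue
        A=np.c_[2*s[:,0],2*s[:,2],np.ones(len(s))];r=np.linalg.lstsq(A,s[:,0]**2+s[:,2]**2,rcond=None)[0]
        print(f"y {lo}..{hi} axis",r[:2].round(1),np.sqrt(r[2]+r[0]**2+r[1]**2).round(1),len(s))
E
python3 - <<'E'
from h import *
for n in("wrist","side"):
    c,B=look(n,n+"2");print(n);axis(B,-28,c["img"])
E
```

```text
tcp F -52.150903708455225 3.2871025958812954 50.36257171122159
wrist
y -62..-20 axis [-22.9  57.8] 13.6 6000
y -20..25 axis [-15.5  44.4] 22.5 6073
y 25..68 axis [-22.4  54.1] 15.7 6416
tcp F -52.234376663518624 3.2695711758529735 50.363638847322285
side
y -62..-20 axis [-32.2  64. ] 10.5 258
y -20..25 axis [-28.8  55.1] 8.3 185
y 25..68 axis [-23.4  56.7] 14.0 221
```

View pics/wrist2.png

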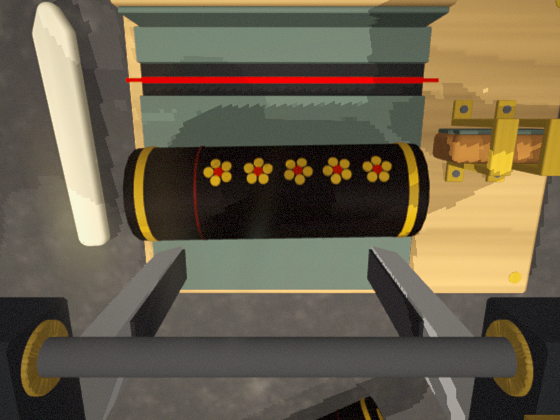

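The tube is rolling: the flowers at (218–377, 170) have moved forward, and its edges are nearly parallel to the red line at row 80. I'll continue.

Emit:
arm_command:
  plan:
    - [1, 0.004, 0, 0, 0]
    - [1, 0.004, 0, 0, 0]
    - [1, 0.004, 0, 0, 0]
    - [1, 0.004, 0, 0, 0]
    - [1, 0.004, 0, 0, 0]
    - [1, 0.004, 0, 0, 0]
    - [1, 0.004, 0, 0, 0]
    - [1, 0.004, 0, 0, 0]
    - [1, 0.004, 0, 0, 0]
    - [1, 0.004, 0, 0, 0]
    - [1, 0, 0, 0, 0]

```text
clock: 5.68
eef_pos: [544.1, 71.2, 50.4]
eef_rot: [3.142, -0.0, -0.207]
wrist_force: [-0.4, 0.2, -0.4]
finger_gap: 93.9
finger_force: 0.0
```

```bash
python3 - <<'E'
from h import *
c,B=look("wrist","wrist3")
b=B[(abs(B[...,1]-3)<35)&(B[...,2]>48)&(B[...,2]<70)&(B[...,0]>-30)&(B[...,0]<60)]
for lo,hi in((-32,3),(3,38)):
    s=b[(b[:,1]>lo)&(b[:,1]<hi)];print(len(s),s.mean(0),np.percentile(s[:,0],[1,99]))
E
```

```text
tcp F -12.124908972059012 3.1892353142658125 50.38855696101109
6961 [ 27.7203935  -14.55273639  62.64111679] [ 2.85061412 47.38522535]
6932 [27.44695685 20.35095999 62.67140338] [ 3.32645856 46.89933514]
```

View pics/wrist3.png

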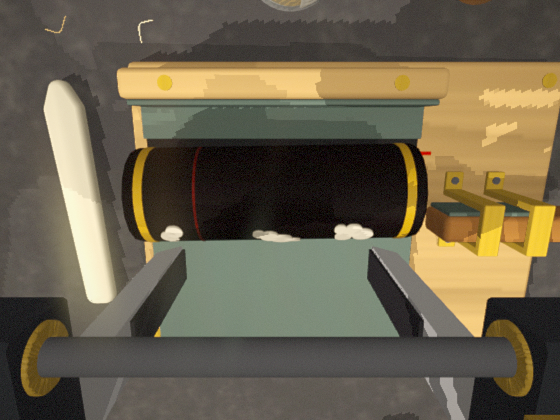

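The pale patches at (172–350, 233) are coming up the back, and the tube is straight. About 15 mm remains.

Emit:
arm_command:
  plan:
    - [1, 0.004, 0, 0, 0]
    - [1, 0.004, 0, 0, 0]
    - [1, 0.004, 0, 0, 0]
    - [1, 0.003, 0, 0, 0]
    - [1, 0.002, 0, 0, 0]
    - [1, 0.002, 0, 0, 0]
    - [1, 0.002, 0, 0, 0]
    - [1, 0, 0, 0, 0]
    - [1, 0, 0, 0, 0]

```text
clock: 6.85
eef_pos: [564.3, 67.0, 50.4]
eef_rot: [3.142, 0.0, -0.207]
wrist_force: [-0.9, -0.2, 1.1]
finger_gap: 93.8
finger_force: 0.0
```

```bash
python3 - <<'E'
from h import *
c,B=look("wrist","wrist4")
b=B[(abs(B[...,1]-3)<35)&(B[...,2]>48)&(B[...,2]<70)&(B[...,0]>-10)&(B[...,0]<62)]
for lo,hi in((-32,3),(3,38)):
    s=b[(b[:,1]>lo)&(b[:,1]<hi)];print(len(s),s.mean(0),np.percentile(s[:,0],[1,99]),np.percentile(s[:,2],99))
E
```

```text
tcp F 8.795431210911419 3.181673047325056 50.44849504121324
6108 [ 43.9434488  -14.59734492  62.12282373] [20.36297683 61.72489761] 66.67771010064709
6165 [43.93363864 20.41066176 62.00562841] [20.39290377 61.76051443] 66.64617327754196
```

View pics/wrist4.png

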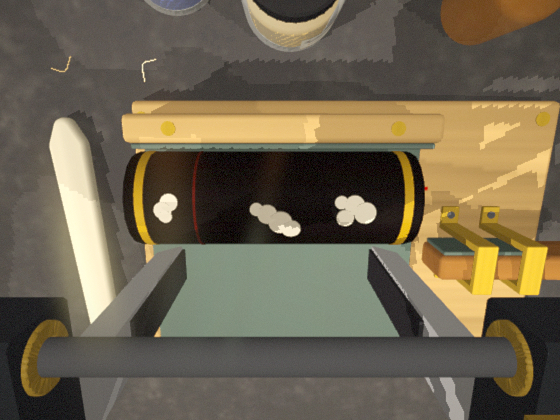

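The tube is in the rest: its top is about 1.8 mm lower and the rail is beyond it. The patches at (165, 208), (275, 218) and (355, 210) are up. I'll check their angle next, while backing off.

Emit:
arm_command:
  plan:
    - [1, -0.01, 0, 0, 0]
    - [1, -0.02, 0, 0, 0]
    - [1, 0, 0, -0.04, 0]
    - [1, 0, 0, -0.04, 0]
    - [1, 0, 0, -0.03, 0]
    - [1, 0, 0, 0, 0]

```text
clock: 7.65
eef_pos: [535.4, 73.4, 162.4]
eef_rot: [-3.141, -0.004, -0.207]
wrist_force: [-0.0, 0.4, -1.3]
finger_gap: 94.0
finger_force: 0.0
```

```bash
python3 - <<'E'
from h import *
c,B=look("wrist")
b=B[(abs(B[...,1]-3)<66)&(B[...,2]>52)&(B[...,2]<70)&(B[...,0]>-10)&(B[...,0]<63)]
for lo,hi in((-62,3),(3,68)):
    s=b[(b[:,1]>lo)&(b[:,1]<hi)];A=np.c_[2*s[:,0],2*s[:,2],np.ones(len(s))];r=np.linalg.lstsq(A,s[:,0]**2+s[:,2]**2,rcond=None)[0]
    print(len(s),r[:2],np.percentile(s[:,2],99))
pale=(c["img"].min(2)>110)&(abs(B[...,1]-3)<66)&(B[...,2]>50)&(B[...,2]<72)&(B[...,0]>10)&(B[...,0]<64)
q=B[pale];print("patch",len(q),q.mean(0),np.percentile(q[:,0],[2,98]))
red=(c["img"][...,2]>150)&(c["img"][...,:2].max(2)<40)&(B[...,2]<25)
q=B[red];print("red",len(q),np.nanmean(q,0))
E
```

```text
tcp F -21.464994610751816 3.2744114721364266 160.61408748951203
4885 [41.84485578 43.05600911] 67.04795722667748
4926 [41.9669826  42.80104663] 66.70445745243005
patch 1012 [39.38716614 -1.95172708 65.52641511] [29.21354033 47.38295877]
red 13 [ 41.65574296 -82.0599887   13.5620788 ]
```

The tube is on the line (axis 41.9 against the line at 41.7) and the patches are within about 6° of the top. Now the bolt.

Emit:
arm_command:
  plan:
    - [-1, 0.0035, 0.0283, 0, 0]
    - [-1, 0.0035, 0.0283, 0, 0]
    - [-1, 0.0035, 0.0283, 0, 0]
    - [-1, 0.0035, 0.0283, 0, 0]
    - [-1, 0.0035, 0.0283, 0, 0]
    - [-1, 0.0035, 0.0283, 0, 0]
    - [-1, 0.0035, 0.0283, 0, 0]
    - [-1, 0.0035, 0.0283, 0, 0]
    - [-1, 0, 0, 0, 0]
    - [-1, 0, 0, 0, 0]

```text
clock: 8.95
eef_pos: [515.5, -153.4, 159.5]
eef_rot: [-3.141, 0.002, -0.207]
wrist_force: [0.1, -0.7, -0.3]
finger_gap: 0.9
finger_force: 0.0
```

```bash
python3 - <<'E'
from h import *
c,B=look("wrist","wrist5")
m=(abs(B[...,0]-7)<12)&(B[...,1]<-140)&(B[...,1]>-205)&(B[...,2]>44)&(B[...,2]<60)
b=B[m];print(len(b),[np.percentile(b[:,i],[1,50,99]).round(1) for i in range(3)])
print(manip.read_state()["finger_gap"])
E
```

```text
tcp F 5.950721945512191 -222.41274269272589 159.7492381042095
1246 [array([ 0.7,  8.5, 14.1]), array([-191.9, -166.4, -140.4]), array([44.5, 53.6, 55.5])]
0.17779479760287936
```

View pics/wrist5.png

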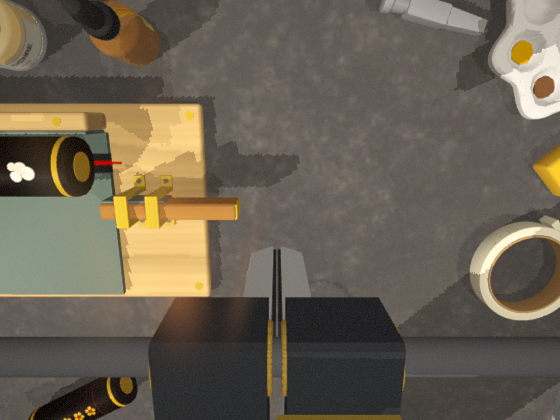

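The closed fingers, whose tips are at about (277, 250), are clear of the bolt end at (238, 209). I'll lower them and push.

Emit:
arm_command:
  plan:
    - [-1, 0.001, 0, 0.04, 0]
    - [-1, 0, 0, 0.04, 0]
    - [-1, 0, 0, 0.03, 0]
    - [-1, 0, 0, 0.018, 0]
    - [-1, 0, -0.007, 0, 0]
    - [-1, 0, -0.007, 0, 0]
    - [-1, 0, -0.005, 0, 0]
    - [-1, 0, -0.005, 0, 0]
    - [-1, 0, -0.005, 0, 0]
    - [-1, 0, -0.005, 0, 0]
    - [-1, 0, -0.005, 0, 0]
    - [-1, 0, -0.005, 0, 0]
    - [-1, 0, -0.005, 0, 0]
    - [-1, 0, 0, 0, 0]

```text
clock: 10.75
eef_pos: [526.8, -105.8, 32.3]
eef_rot: [-3.141, 0.001, -0.207]
wrist_force: [0.0, 0.2, 0.6]
finger_gap: 0.3
finger_force: 0.0
```

```bash
python3 - <<'E'
from h import *
c,B=look("wrist","wrist6")
c,B=look("top")
m=(abs(B[...,0]-7)<10)&(B[...,1]<-70)&(B[...,1]>-90)&(B[...,2]>44)&(B[...,2]<60);print(m.sum())
E
```

```text
tcp F 7.156990737414978 -173.9002908832201 32.199952229221815
tcp F 7.15636349008688 -174.06542666409493 32.1898038426824
61
```

View pics/wrist6.png

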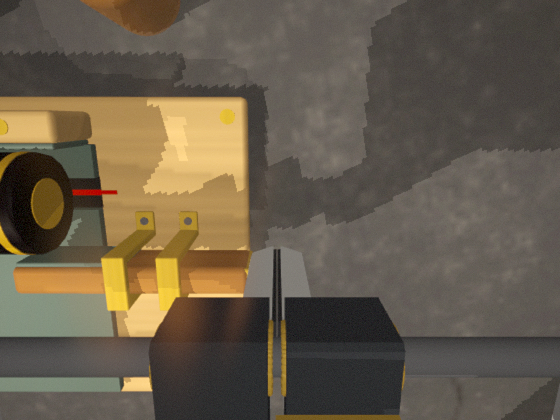

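The bolt is advancing cleanly: its front is at (15, 275), and the fingers are on its end at (248, 270).

Emit:
arm_command:
  plan:
    - [-1, 0, -0.004, 0, 0]
    - [-1, 0, -0.004, 0, 0]
    - [-1, 0, -0.004, 0, 0]
    - [-1, 0, -0.004, 0, 0]
    - [-1, 0, -0.002, 0, 0]
    - [-1, 0, 0, 0, 0]

```text
clock: 11.6
eef_pos: [530.9, -88.5, 32.6]
eef_rot: [-3.141, -0.0, -0.207]
wrist_force: [0.2, 0.5, 0.1]
finger_gap: 0.5
finger_force: 0.0
```

Emit:
arm_command:
  plan:
    - [-1, 0, -0.001, 0, 0]
    - [-1, 0, -0.001, 0, 0]

```text
clock: 11.85
eef_pos: [531.2, -87.0, 32.6]
eef_rot: [3.141, -0.001, -0.207]
wrist_force: [0.0, -2.4, 0.2]
finger_gap: 0.5
finger_force: 1.0
```

Emit:
arm_command:
  plan:
    - [-1, 0, -0.001, 0, 0]
    - [-1, 0, -0.001, 0, 0]

```text
clock: 12.1
eef_pos: [531.6, -84.9, 32.6]
eef_rot: [3.142, -0.0, -0.207]
wrist_force: [0.4, -2.2, 1.2]
finger_gap: 0.4
finger_force: 1.0
```

Emit:
arm_command:
  plan:
    - [-1, 0, -0.001, 0, 0]
    - [-1, 0, -0.001, 0, 0]

```text
clock: 12.35
eef_pos: [531.8, -84.1, 32.6]
eef_rot: [3.139, -0.0, -0.207]
wrist_force: [-2.9, -17.8, 2.1]
finger_gap: 0.2
finger_force: 8.7
```

Emit:
arm_command:
  plan:
    - [-1, 0, -0.001, 0, 0]
    - [-1, 0, -0.001, 0, 0]

```text
clock: 12.6
eef_pos: [531.9, -84.0, 32.7]
eef_rot: [3.137, -0.0, -0.207]
wrist_force: [-6.5, -31.8, 2.4]
finger_gap: 0.5
finger_force: 16.2
```

Emit:
arm_command:
  plan:
    - [-1, 0, -0.001, 0, 0]

```text
clock: 12.72
eef_pos: [531.9, -83.9, 32.6]
eef_rot: [3.136, -0.0, -0.207]
wrist_force: [-10.2, -38.6, 2.9]
finger_gap: 0.2
finger_force: 19.9
```

The force rose sharply at the stop, so I'll back off and verify.

Emit:
arm_command:
  plan:
    - [-1, 0, 0.01, 0, 0]
    - [-1, 0, 0.02, 0, 0]
    - [-1, 0, 0.02, -0.01, 0]
    - [-1, 0, 0, -0.04, 0]
    - [-1, 0, 0, -0.04, 0]
    - [-1, 0, 0, -0.04, 0]
    - [-1, 0, 0, 0, 0]

```text
clock: 13.6
eef_pos: [523.2, -130.0, 166.0]
eef_rot: [3.141, -0.006, -0.208]
wrist_force: [0.4, -0.0, -0.7]
finger_gap: 0.3
finger_force: 0.0
```

```bash
python3 - <<'E'
from h import *
c,B=look("wrist")
m=(abs(B[...,0]-7)<9)&(B[...,1]<-10)&(B[...,1]>-185)&(B[...,2]>44)&(B[...,2]<57)
b=B[m];print("bolt",len(b),[np.percentile(b[:,i],[.3,50,99.7]).round(1) for i in range(3)])
c,B=look("top","top7"); cv2.imwrite("pics/top7c.png",cv2.resize(c["img"][110:280,200:380],None,fx=4,fy=3.5,interpolation=2))
b=B[(abs(B[...,1]-3)<64)&(B[...,2]>55)&(B[...,2]<72)&(B[...,0]>18)&(B[...,0]<63)]
for lo,hi in((-62,3),(3,68)):
    s=b[(b[:,1]>lo)&(b[:,1]<hi)];print("tube",s.mean(0))
E
```

```text
tcp F 7.777455657156671 -197.96439399965698 163.80619752037055
bolt 2064 [array([-1.4,  8.9, 16. ]), array([-140.2,  -75.6,  -31.2]), array([45. , 53.5, 56.3])]
tcp F 7.1990874464542065 -197.79605662924266 162.439052300324
tube [ 39.3650537  -29.32283519  61.61299003]
tube [39.80893093 35.31631685 61.461397  ]
```

View pics/top7c.png

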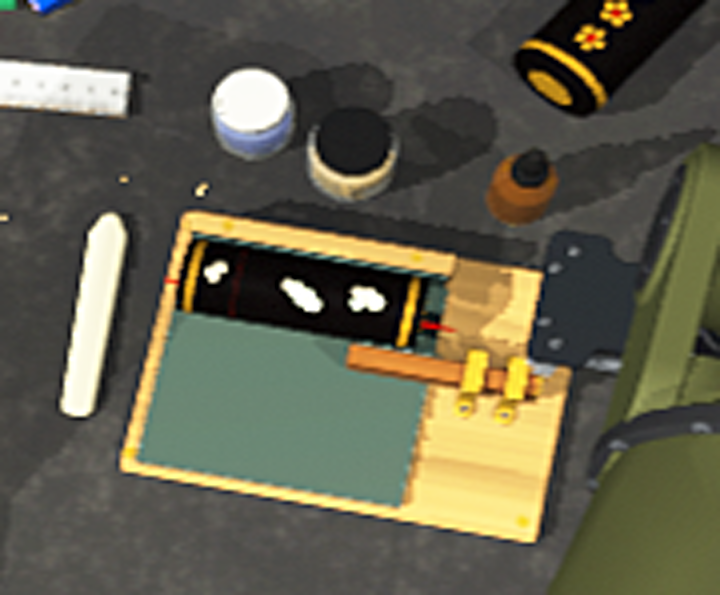

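The view shows the tube seated along the red line with its patches up at (215–370, 290). The bolt is behind it with its front at (350, 355), about 40 mm past the tube's end. The bystanders are where they were.

```bash
python3 -c "
from cell import ticket;print(ticket.sign_off())"
```

```text
the job is handed in; nothing more can be done
None
```

The tube was rolled into the rest with its bare patches on top, the keeper bolt was pushed to its stop behind it, and the job was handed in at about 14 s; sign-off returned no verdict.

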